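# Swipe up the bench light on a curved touch dimmer

## Robot

A 6-joint arm with a two-finger parallel gripper is mounted at the origin on a cart in front of the work surface, level with it; the furniture and walls round the work are solid. World frame = base frame: x ahead of the robot, y to its left, z up, the work surface at z = 0. Lengths are in m, angles in rad, forces in N, time in s.
With the tool pointing down it reaches from about 0.35 to 0.975 m from the base axis. Payload 4.9 kg.
Tool frame: the origin (TCP) lies at the very end of the fingers, on their centre line; the grasp point (between the pads) lies 19 mm behind it (ctrl.grip_point_offset is the distance from the TCP to the grasp point, in m); z points along the fingers, y is the line along which they close (so a half turn about z gives the same grasp; the last joint's range is limited). The gripper opens to 85 mm and grips with 20 to 120 N. Pads are 22 mm wide; open, the fingers measure 114 mm over their backs; the gripper's body (76 mm by 85 mm) begins 54 mm behind the grasp point. The pads swing forward as they close: fully open they stand 13 mm farther back than shut.
Start: joints at [1.105, 0.053, 1.613, -0, 1.476, -0.119], TCP at [0.212, 0.588, 0.211] pointing down, gripper open.
Joint ranges: [-3.01, 3.01], [-1.01, 2.22], [0.06, 2.58], [-1.02, 4.17], [0.09, 2.62], [-3.14, 3.14]. Speed limits (rad/s): [2.57, 2.57, 3.14, 3.14, 3.14, 3.14].

## Interface

Orientations are given as a rotation vector (axis times angle).
In Python, from station import ctrl gives the robot as it stands.
- The arm moves only by the tool send_rows, never from a script. Its argument "rows" is a list of rows, each a list of 3 entries, a list of its own where there are three numbers: the finger opening in cm, from 0 to 8.54, then the shift along the tool's x, y, z in cm, then the turn about the tool's z in degrees. A call has 1 to 10 rows; each row shifts and turns the commanded pose from where the row before left it, along the tool's axes as they then stand; what a row does not reach is not made up. A row lasts 1/8 s, in which the tool goes at most 62.5 mm and 10.7 degrees, less where a joint would pass 70% of its speed; a pose out of reach is approached as far as the arm can. A call with a gripper value outside its range is refused whole. The fingers move at their own pace and stop on an object; "newtons" is the grip in N (left out, the last holds). Time passes only in rows, so rows that do not move let the fingers close. It gives the time, the measured TCP pose, the force, the opening and the grip force at its end, in the units of the state.
- ctrl.get_obs(): the state, without advancing time (a new reading comes with each control period).
- ctrl.get_image(name): name is "side" or "top"; returns a dict with "frame" (420x560x3 uint8, red, green, blue), "range_z" (420x560 float32, m along the optical axis (not along the pixel's ray), 0 where there is no reading), "fx", "fy", "cx", "cy" (pixels), "k1" (the pictures are not rectified: a ray, as slopes to the right and down, at radius r is drawn at 1 + k1 r^2 times it, then the intrinsics apply), "cam_to_world" (4x4, takes a point from camera to world coordinates). Camera axes: x right, y down, z forward; pixel columns grow to the right and rows downward; lengths in m; the calibration is good to about 2 mm. A picture is of the moment at which its call begins.
- ctrl.finish_job(): hands the job in; it is judged then, once.
The state is a dict: "t": time; "q": joint angles; "dq": joint speeds; "effort": joint torques, N m; "tool_pos": TCP position; "tool_rot": TCP orientation; "contact_force": force on the tool from outside, world axes, zero at the start; "wrist_torque": the same for the moment, N m; "opening": finger opening in m; "grip_force": force on a finger pad.
Only numpy, scipy, OpenCV 4.12 (cv2) and the standard library are available. Lean on these libraries where they do the work, as an engineer would, in place of code of your own. Each camera call takes 0.05 s, during which the arm holds its last target. There are 200 camera calls.

## Task

Turn the bench light up to full on the curved white touch dimmer: with the gripper shut, run the fingertips lightly along its row of domes, pressing each one gently in turn from the black end to the yellow end. Finish holding: the program ends with the fingertips still resting lightly on the yellow dome, which stays pressed a little but not to its stop, with the other domes back up. Do not pick up, shove or tip anything that stands around.

Things in the scene. Friction and masses are not known exactly. Their poses are not given: they have to be found in the camera images.
- dimmer: A curved white touch control lying fixed on the table: a strip 50 mm wide and 18 mm high, bent along an arc of radius 130 mm, with five round soft domes in a row along its middle line. Its origin is on the table under the middle of the strip; its z is up; the arc bulges towards its own +x, the black dome is at its -y end and the yellow dome at its +y end. It may be turned any way round on the table.
- dome_1_top (a point): Crown (highest point, in the middle) of dome 1 of 5, the black one, at rest 28 mm above the table. The dome is 32 mm across, rounded over its upper 6 mm, stands 10 mm proud of the strip at rest; neighbouring crowns are 48 mm apart in a straight line. This point moves down with the dome.
- dome_2_top (a point): Crown (highest point, in the middle) of dome 2 of 5, the dark brown one, at rest 28 mm above the table. The dome is 32 mm across, rounded over its upper 6 mm, stands 10 mm proud of the strip at rest; neighbouring crowns are 48 mm apart in a straight line. This point moves down with the dome.
- dome_3_top (a point): Crown (highest point, in the middle) of dome 3 of 5, the brown one, at rest 28 mm above the table. The dome is 32 mm across, rounded over its upper 6 mm, stands 10 mm proud of the strip at rest; neighbouring crowns are 48 mm apart in a straight line. This point moves down with the dome.
- dome_4_top (a point): Crown (highest point, in the middle) of dome 4 of 5, the orange one, at rest 28 mm above the table. The dome is 32 mm across, rounded over its upper 6 mm, stands 10 mm proud of the strip at rest; neighbouring crowns are 48 mm apart in a straight line. This point moves down with the dome.
- dome_5_top (a point): Crown (highest point, in the middle) of dome 5 of 5, the yellow one, at rest 28 mm above the table. The dome is 32 mm across, rounded over its upper 6 mm, stands 10 mm proud of the strip at rest; neighbouring crowns are 48 mm apart in a straight line. This point moves down with the dome.
- dome_1 (a joint): How far the black dome is pressed down, in m: 0 at rest, 0.008 at its hard stop. A soft spring: about 0.6 N to start it, 3 N at 0.004, 5.4 N at the stop; it comes back up by itself.
- dome_2 (a joint): How far the dark brown dome is pressed down, in m: 0 at rest, 0.008 at its hard stop. A soft spring: about 0.6 N to start it, 3 N at 0.004, 5.4 N at the stop; it comes back up by itself.
- dome_3 (a joint): How far the brown dome is pressed down, in m: 0 at rest, 0.008 at its hard stop. A soft spring: about 0.6 N to start it, 3 N at 0.004, 5.4 N at the stop; it comes back up by itself.
- dome_4 (a joint): How far the orange dome is pressed down, in m: 0 at rest, 0.008 at its hard stop. A soft spring: about 0.6 N to start it, 3 N at 0.004, 5.4 N at the stop; it comes back up by itself.
- dome_5 (a joint): How far the yellow dome is pressed down, in m: 0 at rest, 0.008 at its hard stop. A soft spring: about 0.6 N to start it, 3 N at 0.004, 5.4 N at the stop; it comes back up by itself.
- jar: Loose amber jar with a white cap, 42 mm across, 58 mm tall, origin under its middle. It stands inside the bend of the strip. Must stay where it is.
- stone: Loose black polished stone, 24x34x15 mm, origin under its middle. It lies just outside the bend of the strip. Must stay where it is.
- steel_block: Loose grey metal block, 62x62x20 mm, origin under its middle. Bystander.
- pliers: Loose pliers with red grips, 155x51x12 mm, long along its x, origin under its middle. Bystander.
- blue_block: Loose blue block, 35x45x22 mm, origin under its middle. Bystander.

How it is judged:
On the way, in this order (a step that is already met when the one before it is completed fails the run):
1. the fingertips press the black dome lightly (at least 1 mm down) (value of joint dome_1 above 0.001 m and contact force between the fingers and dome_1 above 0.3 N), for 0.1 s.
2. the fingertips press the dark brown dome lightly (at least 1 mm down) (value of joint dome_2 above 0.001 m and contact force between the fingers and dome_2 above 0.3 N), for 0.1 s.
3. the fingertips press the brown dome lightly (at least 1 mm down) (value of joint dome_3 above 0.001 m and contact force between the fingers and dome_3 above 0.3 N), for 0.1 s.
4. the fingertips press the orange dome lightly (at least 1 mm down) (value of joint dome_4 above 0.001 m and contact force between the fingers and dome_4 above 0.3 N), for 0.1 s.
5. the fingertips press the yellow dome lightly (at least 1 mm down) (value of joint dome_5 above 0.001 m and contact force between the fingers and dome_5 above 0.3 N), for 0.1 s.
At the end, for the whole second after the job is handed in: All five domes were pressed 1 mm or more in order, black to yellow; the fingertips rest on the yellow one (over 0.3 N, under 10 N), 1 to 7.5 mm down; the other four are up (under 1 mm); jar, stone, steel block, pliers, blue block within 15 mm of their places, jar upright (0.2 rad) (all of step 5 and value of joint dome_5 below 0.0075 m and contact force between the arm and dimmer below 10 N and value of joint each of dome_1, dome_2, dome_3, dome_4 below 0.001 m and distance of each of jar, stone, steel_block, pliers, blue_block from where it was at the start of the episode below 0.015 m and angle between jar's own z axis and vertical below 0.2 rad); the arm keeps its last pose, push and grip.
It fails at once if the control is pressed hard (more than 15 N) (contact force between the arm and dimmer above 15 N).
It fails at once if the jar, stone, steel block, pliers or blue block is shoved, lifted or carried (more than 15 mm) (distance of any of jar, stone, steel_block, pliers, blue_block from where it was at the start of the episode above 0.015 m).
It fails at once if the amber jar is tipped (angle between jar's own z axis and vertical above 0.3 rad).
It also fails if it takes over 40 s, if anything falls off the work surface, if the arm or the gripper's body presses on something with over 40 N, if the wrist force passes 120 N, or if a joint passes its speed limit or range.

## Working session

There is one attempt and no reset: what is moved stays moved. The work goes in short steps, Python scripts to look and compute and a tool call to move; the robot and the scene stay as the last step left them, time stands still between calls to the robot, and variables do not carry over. Pictures are saved under pics/ and viewed, at most 10 in all, crops included, and the job is handed in when it is done.

Besides the shell and the picture viewer there is one more tool, called after "Emit:" by a JSON object that holds its "method" and its "body". send_rows: Moves the arm, as the interface text tells. Its arguments: {"type":"object","properties":{"rows":{"type":"array","items":{"type":"array"}},"newtons":{"type":"number"}},"required":["rows"]}

```bash
mkdir -p pics; ls; python3 - <<'E'
from station import ctrl
import cv2,numpy as np
for n in("top","side"):
    d=ctrl.get_image(n); np.savez(f"{n}.npz",**d)
    cv2.imwrite(f"pics/{n}0.png",d["frame"][:,:,::-1])
    print(n,d["fx"],d["cx"],d["cy"],d["k1"],d["cam_to_world"].round(3).tolist())
print(ctrl.get_obs())
E
```

```text
pics
top 483.1761224839554 283.64231780562216 208.2863880183393 -0.09601935251238189 [[0.003, -0.995, 0.098, 0.413], [-1.0, -0.002, 0.016, -0.08], [-0.016, -0.098, -0.995, 1.136], [0.0, 0.0, 0.0, 1.0]]
side 394.6671980932501 281.73005107239413 213.48876866988093 -0.11295607928863668 [[0.991, -0.091, 0.1, 0.409], [-0.135, -0.594, 0.793, -0.858], [-0.012, -0.799, -0.601, 0.617], [0.0, 0.0, 0.0, 1.0]]
{'t': 0.1, 'q': array([ 1.10498922e+00,  5.32966389e-02,  1.61417551e+00,  2.31253076e-05,
        1.47597005e+00, -1.18976496e-01]), 'dq': array([ 0.00278631, -0.00061312, -0.0043069 , -0.00023498, -0.00136955,
       -0.00037279]), 'effort': array([ 2.60473371e-04, -3.94903457e+01, -3.71364641e+01, -1.50768774e-04,
        3.84004015e-03, -3.04461446e-05]), 'tool_pos': array([0.21215684, 0.58725128, 0.20937114]), 'tool_rot': array([-5.41981156e-01, -3.09392393e+00,  2.77103538e-03]), 'contact_force': array([-0.03348884,  0.15442783, -0.23620199]), 'wrist_torque': array([-0.01254058, -0.0073255 , -0.00945556]), 'grip_force': 0.0, 'opening': 0.0853316698175869}
```

View pics/top0.png

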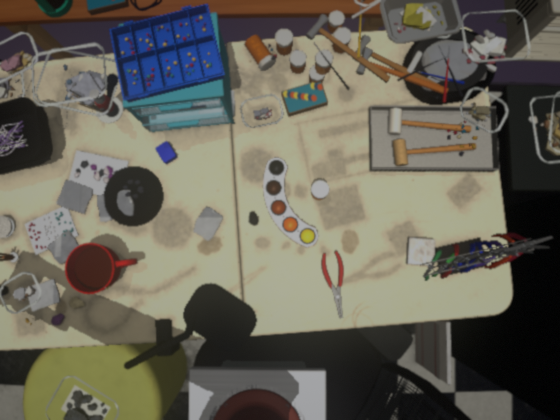

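View pics/side0.png

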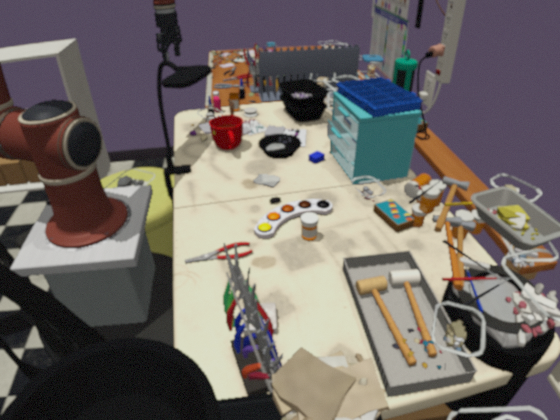

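The top view shows black at (277,167), dark brown (273,187), brown (278,208), orange (290,224) and yellow (308,236). The jar is at (320,188) and the stone at (253,218). A dark lamp head sits near (218,310). In the side view the row runs from yellow (264,228) to black (323,204), with the jar at (310,228). Next I'll locate the domes in both views and check heights along the route.

```bash
cat > h.py <<'E'
import numpy as np,cv2
def load(n): return dict(np.load(f"{n}.npz"))
def ray(d,uv):
    K=np.array([[d["fx"],0,d["cx"]],[0,d["fy"],d["cy"]],[0,0,1]],float)
    p=cv2.undistortPoints(np.array(uv,float).reshape(-1,1,2),K,np.array([float(d["k1"]),0,0,0]))[:,0]
    return np.c_[p,np.ones(len(p))]
def onplane(d,uv,z):
    T=d["cam_to_world"]; r=ray(d,uv)@T[:3,:3].T; o=T[:3,3]
    return o+r*((z-o[2])/r[:,2])[:,None]
def cloud(d):
    v,u=np.mgrid[0:420,0:560]; r=ray(d,np.c_[u.ravel(),v.ravel()])
    T=d["cam_to_world"]; z=d["range_z"].ravel()
    P=(r*z[:,None])@T[:3,:3].T+T[:3,3]; P[z==0]=np.nan
    return P.reshape(420,560,3)
def blob(d,seed,r=9,kernel=None):
    u,v=seed; lab=cv2.cvtColor(d["frame"],cv2.COLOR_RGB2LAB).astype(int)
    c=np.median(lab[v-1:v+2,u-1:u+2].reshape(-1,3),0)
    m=(np.linalg.norm(lab-c,axis=2)<40).astype(np.uint8)
    w=np.zeros_like(m); cv2.circle(w,(u,v),r+4,1,-1); m&=w
    n,l=cv2.connectedComponents(m); m=(l==l[v,u]).astype(np.uint8)
    M=cv2.moments(m,True); return M["m10"]/M["m00"],M["m01"]/M["m00"],M["m00"]
E
python3 - <<'E'
from h import *
from scipy.optimize import least_squares
t,s=load("top"),load("side"); np.set_printoptions(precision=4,suppress=True)
st=[(277,167),(273,187),(278,208),(290,224),(308,236)]
ss=[(323,204),(306,208),(289,213),(275,220),(264,228)]
a=21.27*np.pi/180*np.arange(-2,3)
L=np.c_[0.13*np.cos(a)-0.13,0.13*np.sin(a)]
for n,d,sd in(("top",t,st),("side",s,ss)):
    b=np.array([blob(d,q) for q in sd]); print(n,b)
    P=onplane(d,b[:,:2],0.025)[:,:2]
    A,B=L-L.mean(0),P-P.mean(0); th=np.arctan2((A[:,0]*B[:,1]-A[:,1]*B[:,0]).sum(),(A*B).sum())
    R=np.array([[np.cos(th),-np.sin(th)],[np.sin(th),np.cos(th)]]); F=A@R.T+P.mean(0)
    print(P,"\nfit th",th,"\n",F,"\nres",np.linalg.norm(F-P,axis=1))
C=cloud(t)
for q in [(320,188),(253,218),(207,222),(338,285),(166,152),(215,310),(160,335),(133,195),(175,60),(277,167),(308,236)]: print(q,C[q[1],q[0]])
z=C[:,:,2]; m=(C[:,:,0]>0.15)&(C[:,:,0]<0.75)&(C[:,:,1]>-0.4)&(C[:,:,1]<0.7)
for y in np.arange(-.3,.7,.1): print(round(y,1),[round(float(np.nanmax(z[m&(abs(C[:,:,1]-y)<.05)&(abs(C[:,:,0]-x)<.05)],initial=-1)),2) for x in np.arange(.2,.75,.1)])
E
```

```text
top [[275.9753 167.2716 162.    ]
 [273.1573 187.1798 178.    ]
 [278.1134 207.0206 194.    ]
 [289.6397 224.0221 136.    ]
 [307.0902 235.6466 133.    ]]
[[ 0.6187 -0.0438]
 [ 0.5718 -0.0375]
 [ 0.5255 -0.0493]
 [ 0.4862 -0.076 ]
 [ 0.4595 -0.1161]] 
fit th 1.9955945596006464 
 [[ 0.6195 -0.0438]
 [ 0.5719 -0.0375]
 [ 0.5253 -0.0489]
 [ 0.486  -0.0764]
 [ 0.4593 -0.1163]] 
res [0.0007 0.0001 0.0005 0.0005 0.0003]
side [[322.8333 203.7963  54.    ]
 [305.7534 201.9726  73.    ]
 [287.9827 209.5714 231.    ]
 [272.7561 217.3902  41.    ]
 [264.3378 226.2568  74.    ]]
[[ 0.6177 -0.0518]
 [ 0.5757 -0.0371]
 [ 0.5252 -0.063 ]
 [ 0.4834 -0.0894]
 [ 0.4593 -0.121 ]] 
fit th 2.0091051106771265 
 [[ 0.6191 -0.0505]
 [ 0.5714 -0.0449]
 [ 0.525  -0.0569]
 [ 0.486  -0.0849]
 [ 0.4599 -0.1251]] 
res [0.0018 0.0089 0.0061 0.0053 0.0041]
(320, 188) [ 0.5659 -0.1445  0.0542]
(253, 218) [0.5005 0.0093 0.0176]
(207, 222) [0.4915 0.1182 0.009 ]
(338, 285) [ 0.346  -0.1882  0.0074]
(166, 152) [0.6562 0.217  0.0233]
(215, 310) [0.3258 0.0422 0.3552]
(160, 335) [0.2286 0.2233 0.0143]
(133, 195) [0.5507 0.2852 0.0464]
(175, 60) [0.8051 0.1556 0.2111]
(277, 167) [ 0.6185 -0.0464  0.0299]
(308, 236) [ 0.4584 -0.118   0.0321]
-0.3 [-0.01, 0.01, 0.17, 0.01, 0.04, 0.04]
-0.2 [0.0, 0.01, 0.02, 0.06, 0.06, 0.01]
-0.1 [0.01, 0.01, 0.03, 0.06, 0.06, 0.04]
0.0 [0.01, 0.36, 0.36, 0.03, 0.03, 0.05]
0.1 [0.35, 0.36, 0.36, 0.02, 0.01, 0.24]
0.2 [0.35, 0.36, 0.01, 0.04, 0.04, 0.24]
0.3 [0.01, 0.09, 0.09, 0.05, 0.05, 0.24]
0.4 [0.01, 0.09, 0.09, 0.04, 0.04, 0.18]
0.5 [0.02, 0.06, 0.05, 0.02, 0.11, 0.19]
0.6 [0.01, 0.05, 0.06, 0.03, 0.11, 0.11]
```

Emit:
{"method": "send_rows", "body": {"rows": [[0,[0,0,-3],0],[0,[0,0,-4],0],[0,[0,0,-4],0],[0,[0,0,-4],0],[0,[0,0,-3],0],[0,[0,0,-2],0],[0,[-3.6,-2.7,0],0],[0,[-3.6,-2.7,0],0],[0,[-3.6,-2.7,0],0],[0,[-3.6,-2.7,0],0]], "newtons": 20}}

```text
t: 1.35
tool_pos: [0.3116, 0.4359, 0.4094]
tool_rot: [-0.541, -3.094, 0.003]
contact_force: [-0.4, 0.2, -0.5]
opening: -0.0
grip_force: 0.0
```

```bash
python3 - <<'E'
from station import ctrl
from h import *
for n in("top","side"):
    d=ctrl.get_image(n); np.savez(f"{n}1.npz",**d)
    cv2.imwrite(f"pics/{n}1.png",d["frame"][:,:,::-1])
o=ctrl.get_obs(); print(o["t"],o["q"],o["tool_pos"],o["tool_rot"],o["contact_force"],o["opening"])
C=cloud(load("top")); z=C[:,:,2]
m=(z>.2)&(C[:,:,0]<.6)&(C[:,:,1]>-.2)&(C[:,:,1]<.4)&(C[:,:,0]>.05)
for x in np.arange(.05,.45,.04):
    k=m&(abs(C[:,:,0]-x)<.02)
    if k.any(): print(round(x,2),C[k].min(0),C[k].max(0))
E
```

```text
1.45 [ 8.08498981e-01 -1.98872302e-01  1.52613669e+00 -1.11741502e-03
  1.81554511e+00 -4.11154175e-01] [0.31283766 0.43460949 0.40988625] [ 5.49122516e-01  3.09299564e+00 -2.53449731e-03] [-0.73825587  0.66708624  0.72842174] 0.0002941375055624672
0.21 [0.21700284 0.18016616 0.2832974 ] [0.22978996 0.21286647 0.33714113]
0.25 [ 0.23003371 -0.00089913  0.31455075] [0.26986911 0.2003808  0.36157793]
0.29 [ 0.27009892 -0.02294438  0.34236548] [0.30998744 0.12893349 0.36037175]
0.33 [ 0.31003047 -0.02302534  0.34052697] [0.34999207 0.09509231 0.36155735]
0.37 [0.35000037 0.01430599 0.34662685] [0.37025357 0.078461   0.36260125]
```

View pics/side1.png

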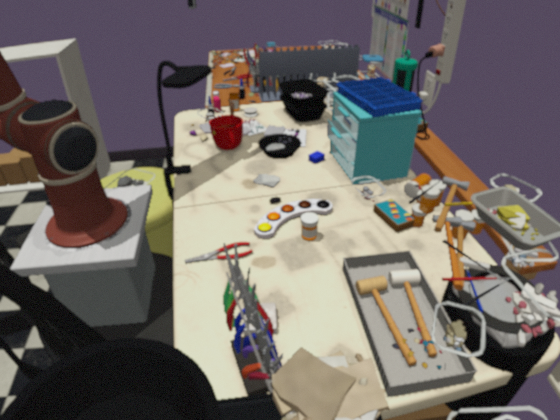

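The side view shows the lamp head at (190,72) and the arm's upper links at the left; the forearm is out of frame. I'll go on to above the black dome at a safe height.

Emit:
{"method": "send_rows", "body": {"rows": [[0,[-4.5,-3.4,0],0],[0,[-4.5,-3.4,0],0],[0,[-4.5,-3.4,0],0],[0,[-4.5,-3.4,0],0],[0,[-4.5,-3.4,0],0],[0,[-4.5,-3.4,0],0],[0,[-4.5,-3.4,0],0],[0,[-4.5,-3.4,0],0],[0,[-4.5,-3.4,0],0],[0,[-4.5,-3.4,0],0]]}}

```text
t: 2.7
tool_pos: [0.6197, -0.0363, 0.4094]
tool_rot: [-0.541, -3.093, -0.001]
contact_force: [-0.0, 0.6, 0.3]
opening: 0.0002
grip_force: 0.0
```

```bash
python3 - <<'E'
from station import ctrl
from h import *
ims=[]
for n in("top","side"):
    d=ctrl.get_image(n); np.savez(f"{n}2.npz",**d); ims.append(cv2.resize(d["frame"][:,:,::-1],(400,300)))
cv2.imwrite("pics/both2.png",np.hstack(ims))
o=ctrl.get_obs(); print(o["t"],o["q"],o["tool_pos"],o["tool_rot"],o["contact_force"])
E
```

```text
2.8 [-1.82166635e-01  6.42970640e-03  1.33907747e+00 -1.00736331e-03
  1.80048332e+00 -1.40158726e+00] [ 0.62046154 -0.03914559  0.40705709] [-5.48685709e-01 -3.08883372e+00  1.49471163e-03] [-0.54175808  1.12579424 -1.2564268 ]
```

View pics/both2.png

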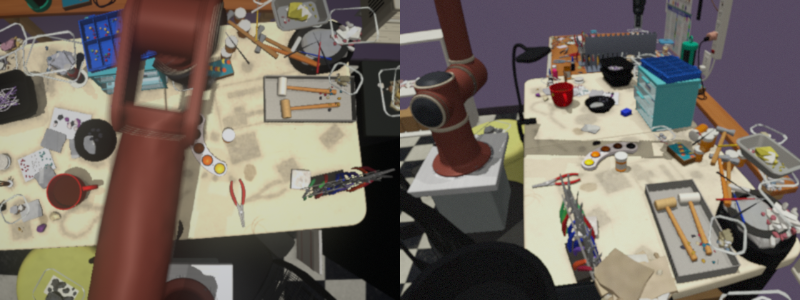

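The top view now shows the red forearm from (150,290) to (160,30) over the dimmer. In the side view the upper arm stands upright and the gripper is at about (640,15). I'll get the forearm height from depth and predict its clearance over the lamp.

```bash
python3 - <<'E'
from h import *
np.set_printoptions(precision=3,suppress=True)
C=cloud(load("top2")); q1=-.182
c,s=np.cos(q1),np.sin(q1)
u=C[:,:,0]*c+C[:,:,1]*s; v=-C[:,:,0]*s+C[:,:,1]*c; z=C[:,:,2]
for x in np.arange(.1,.8,.05):
    k=(abs(u-x)<.02)&(z>.42)&(abs(v)<.3)
    if k.any(): print(round(x,2),"v",v[k].min(),v[k].max(),"z",np.percentile(z[k],[2,50,98]))
E
```

```text
0.25 v 0.023832154896227326 0.12441008537749568 z [0.681 0.713 0.722]
0.3 v 0.023490666461962708 0.12428464383054708 z [0.684 0.717 0.723]
0.35 v 0.02453787735142654 0.12430989111154514 z [0.684 0.718 0.724]
0.4 v 0.02551441850575862 0.12239747922485938 z [0.686 0.718 0.724]
0.45 v 0.019222191792477805 0.13110294823696964 z [0.686 0.717 0.723]
0.5 v 0.019213829039637934 0.13202553365289288 z [0.666 0.721 0.728]
0.55 v 0.019444630252447664 0.13193349377749558 z [0.66  0.733 0.742]
0.6 v 0.009536019769583584 0.14122563179496558 z [0.519 0.742 0.753]
0.65 v 0.009593101366165063 0.13480100707495737 z [0.523 0.745 0.75 ]
```

```bash
python3 - <<'E'
from h import *
from scipy.optimize import least_squares,fsolve
np.set_printoptions(precision=3,suppress=True)
Q=np.array([[.0533,1.6142],[-.1989,1.5261],[.0064,1.3391]])
P=np.array([[.21216,.58725,.20937],[.31284,.43461,.40989],[.6205,-.0391,.4071]])
r=np.sqrt((P[:,:2]**2).sum(1)-.0742**2)
f=lambda p,q:np.array([p[3]+p[0]*np.sin(q[0])+p[1]*np.sin(q[0]+q[1]+p[2]),p[4]+p[0]*np.cos(q[0])+p[1]*np.cos(q[0]+q[1]+p[2])])
S=least_squares(lambda p:np.ravel([f(p,q)-[a,z] for q,a,z in zip(Q,r,P[:,2])]),[.45,.5,0,0,.0]); p=S.x
print(p,S.fun)
d0=1.3455 # q2+q3 at which the forearm lies level, axis z=.67 with TCP .407
for n,xy in(("black",(.6195,-.0438)),("yellow",(.4593,-.1163))):
    R=np.hypot(*xy); a=np.sqrt(R*R-.0742**2); q=fsolve(lambda q:f(p,q)-[a,.025],[.4,1.9])
    tilt=q.sum()-d0; q1=np.arctan2(xy[1],xy[0])-np.arcsin(.0742/R)
    print(n,q1,q,"tilt",tilt,"under side z at u:",[(round(u,2),round(.025+.263+(a-u)*np.tan(tilt)-.055/np.cos(tilt),3)) for u in np.arange(.2,a,.04)])
    L=np.array([[.25,-.0009],[.27,-.023],[.35,-.023],[.37,.014],[.37,.078],[.3,.129]])
    print(" lamp u,v",np.c_[L[:,0]*np.cos(q1)+L[:,1]*np.sin(q1),-L[:,0]*np.sin(q1)+L[:,1]*np.cos(q1)].tolist())
E
```

```text
[ 0.422  0.617  0.151 -0.001 -0.061] [ 0.  0. -0.  0.  0. -0.]
black -0.1903465720300179 [0.223 1.753] tilt 0.6306094014050498 under side z at u: [(np.float64(0.2), np.float64(0.524)), (np.float64(0.24), np.float64(0.495)), (np.float64(0.28), np.float64(0.466)), (np.float64(0.32), np.float64(0.436)), (np.float64(0.36), np.float64(0.407)), (np.float64(0.4), np.float64(0.378)), (np.float64(0.44), np.float64(0.349)), (np.float64(0.48), np.float64(0.32)), (np.float64(0.52), np.float64(0.29)), (np.float64(0.56), np.float64(0.261)), (np.float64(0.6), np.float64(0.232))]
 lamp u,v [[0.2456549600301038, 0.04641605985656372], [0.2694750372248732, 0.02849919845632882], [0.3480301350594837, 0.0436351359626338], [0.3606685384214703, 0.0837508530877174], [0.3485597884164263, 0.14659493135540583], [0.27017491765087265, 0.18342986090695318]]
yellow -0.4052538517839521 [-0.121  2.111] tilt 0.6447489216301547 under side z at u: [(np.float64(0.2), np.float64(0.421)), (np.float64(0.24), np.float64(0.391)), (np.float64(0.28), np.float64(0.361)), (np.float64(0.32), np.float64(0.33)), (np.float64(0.36), np.float64(0.3)), (np.float64(0.4), np.float64(0.27)), (np.float64(0.44), np.float64(0.24))]
 lamp u,v [[0.23010541315406155, 0.09773591375333146], [0.25719843066019527, 0.08531100319380103], [0.33071861827521964, 0.11685116827028116], [0.3345113388311037, 0.15873929631134998], [0.30927920676991955, 0.21755544640336946], [0.2248421873705171, 0.23682692156602736]]
```

```bash
cat > arm.py <<'E'
from h import *
from scipy.optimize import fsolve
p=[.422,.617,.151,-.001,-.061]
f=lambda q:np.array([p[3]+p[0]*np.sin(q[0])+p[1]*np.sin(q[0]+q[1]+p[2]),p[4]+p[0]*np.cos(q[0])+p[1]*np.cos(q[0]+q[1]+p[2])])
C=cloud(load("top"))
m=(C[:,:,2]>.28)&(C[:,:,0]<.45)&(C[:,:,0]>.15)&(C[:,:,1]>-.1)&(C[:,:,1]<.3)
lamp=C[m]
def clear(x,y,z,d0=1.3455,T=.266,rad=.05):
    R=np.hypot(x,y); a=np.sqrt(R*R-.0742**2); q=fsolve(lambda q:f(q)-[a,z],[.2,1.9]); t=q.sum()-d0
    q1=np.arctan2(y,x)-np.arcsin(.0742/R); c,s=np.cos(q1),np.sin(q1)
    L=np.c_[lamp[:,0]*c+lamp[:,1]*s,-lamp[:,0]*s+lamp[:,1]*c-.0742,lamp[:,2]]
    w=np.array([a,0,z+T]); k=np.array([-np.cos(t),0,np.sin(t)])
    e=L-w; al=e@k; dist=np.linalg.norm(e-np.outer(al,k),axis=1)
    i=np.argmin(dist); return round(dist[i]-rad,4),lamp[i].round(3),"along",round(al[i],3),"t",round(t,3)
D=np.array([[.6195,-.0438],[.5719,-.0375],[.5253,-.0489],[.486,-.0764],[.4593,-.1163]])
E
python3 - <<'E'
from arm import *
print(len(lamp),lamp.min(0),lamp.max(0))
for d in D: print(d,clear(*d,.028),clear(*d,.05))
for dx,dy in((.01,0),(0,-.01),(.008,-.008)): print(dx,dy,clear(D[4,0]+dx,D[4,1]+dy,.025))
E
```

```text
4006 [ 0.21700284 -0.02302534  0.2832974 ] [0.37025357 0.21286647 0.36260125]
[ 0.6195 -0.0438] (np.float64(0.0575), array([0.363, 0.042, 0.362]), 'along', np.float64(0.257), 't', np.float64(0.625)) (np.float64(0.0658), array([0.363, 0.042, 0.362]), 'along', np.float64(0.249), 't', np.float64(0.588))
[ 0.5719 -0.0375] (np.float64(0.0341), array([0.357, 0.027, 0.359]), 'along', np.float64(0.219), 't', np.float64(0.639)) (np.float64(0.0433), array([0.357, 0.027, 0.359]), 'along', np.float64(0.209), 't', np.float64(0.6))
[ 0.5253 -0.0489] (np.float64(0.0118), array([0.343, 0.005, 0.361]), 'along', np.float64(0.192), 't', np.float64(0.644)) (np.float64(0.0217), array([0.343, 0.005, 0.361]), 'along', np.float64(0.182), 't', np.float64(0.602))
[ 0.486  -0.0764] (np.float64(0.001), array([ 0.331, -0.011,  0.358]), 'along', np.float64(0.172), 't', np.float64(0.642)) (np.float64(0.0111), array([ 0.331, -0.011,  0.358]), 'along', np.float64(0.162), 't', np.float64(0.598))
[ 0.4593 -0.1163] (np.float64(0.0104), array([ 0.323, -0.017,  0.356]), 'along', np.float64(0.169), 't', np.float64(0.638)) (np.float64(0.019), array([ 0.323, -0.017,  0.356]), 'along', np.float64(0.159), 't', np.float64(0.593))
0.01 0 (np.float64(0.0125), array([ 0.323, -0.017,  0.356]), 'along', np.float64(0.177), 't', np.float64(0.647))
0 -0.01 (np.float64(0.0155), array([ 0.323, -0.017,  0.356]), 'along', np.float64(0.174), 't', np.float64(0.645))
0.008 -0.008 (np.float64(0.0165), array([ 0.323, -0.017,  0.356]), 'along', np.float64(0.179), 't', np.float64(0.647))
```

Clearance over the lamp is predicted adequate but tight at orange, about 1 mm when centred. I'll bias the contact a few mm to the inner side there. Descending over black to check the arm prediction.

Emit:
{"method": "send_rows", "body": {"rows": [[0,[0,-0.2,2],0],[0,[0,0,4],0],[0,[0,0,5],0],[0,[0,0,5],0],[0,[0,0,5],0],[0,[0,0,5],0],[0,[0,0,4],0],[0,[0,0,3],0],[0,[0,0,1.5],0],[0,[0,0,0],0]]}}

```text
t: 4.05
tool_pos: [0.6167, -0.0362, 0.0641]
tool_rot: [-0.54, -3.092, -0.0]
contact_force: [0.1, -0.2, -0.1]
opening: 0.0002
grip_force: 0.0
```

```bash
python3 - <<'E'
from station import ctrl
from arm import *
np.set_printoptions(precision=4,suppress=True)
for n in("side","top"):
    d=ctrl.get_image(n); np.savez(f"{n}3.npz",**d)
    if n=="side": cv2.imwrite("pics/s3.png",cv2.resize(d["frame"][120:290,170:390,::-1],None,fx=3,fy=3))
o=ctrl.get_obs(); print(o["t"],o["q"],o["tool_pos"],o["tool_rot"],o["contact_force"])
q=o["q"]; print("model",f(q[1:3]),np.sqrt(np.hypot(*o["tool_pos"][:2])**2-.0742**2),o["tool_pos"][2])
C=cloud(load("top3")); c,s=np.cos(q[0]),np.sin(q[0])
u=C[:,:,0]*c+C[:,:,1]*s; v=-C[:,:,0]*s+C[:,:,1]*c; z=C[:,:,2]; t=q[1]+q[2]-1.3455
a=o["tool_pos"][0]*c+o["tool_pos"][1]*s
for x in np.arange(.2,.65,.05):
    k=(abs(u-x)<.01)&(abs(v-.0742)<.01)&(z>.2)
    if k.any(): print(round(x,2),np.median(z[k]),"pred",o["tool_pos"][2]+.266+(a-x)*np.tan(t)+.05/np.cos(t))
E
```

```text
4.15 [-0.1797  0.1663  1.7403  0.0001  1.2328 -1.4044] [ 0.6189 -0.037   0.0669] [0.5406 3.0925 0.0001] [ 0.0056 -1.5158  0.3654]
model [0.6142 0.0666] 0.6155531727841188 0.06690373293378149
0.25 0.6086279886125617 pred 0.6216828775219269
0.3 0.5792141163062733 pred 0.5902610863444095
0.35 0.5495210162411286 pred 0.5588392951668921
0.4 0.517850651473381 pred 0.5274175039893747
0.45 0.4859262963310187 pred 0.49599571281185734
0.5 0.45213913245072457 pred 0.4645739216343399
0.6 0.40257837258860624 pred 0.4017303392793052
```

View pics/s3.png

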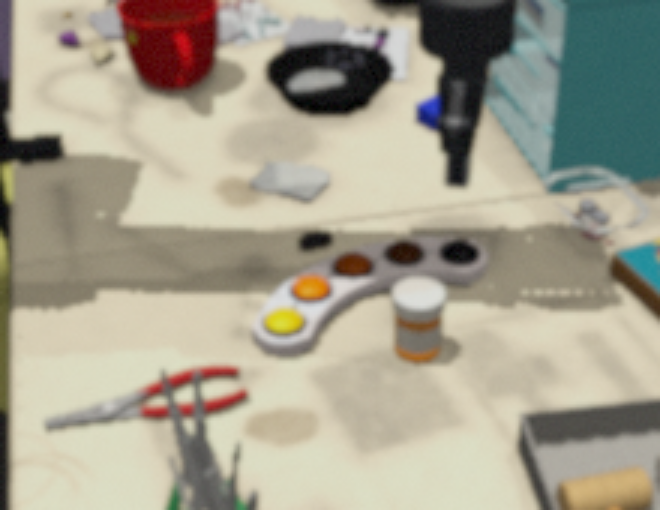

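The crop shows the shut gripper about 35 mm above black (460,250), with the other domes, jar (418,318) and stone (315,240) untouched. The forearm sits about 8 mm lower than modelled, so I'll work out offsets for the later domes with the correction.

```bash
python3 - <<'E'
from arm import *
c0=np.array([0,0])
th=1.9956; a=np.radians(21.27)*np.arange(-2,3)
out=np.c_[np.cos(th+a),np.sin(th+a)]
print("inward",-out)
for i in range(1,5):
  for off in (0,.006,.012,.016):
    P=D[i]-out[i]*off
    A=clear(*P,.025,T=.258); B=clear(*P,.025,T=.258,rad=.057)
    print(i+1,off,P.round(4),A[0],B[0],A[1],A[3])
for i in range(1,5):
    P=(D[i]+D[i-1])/2-(out[i]+out[i-1])/2*.012; print("mid",i,clear(*P,.036,T=.258)[0],clear(*P,.036,T=.258,rad=.057)[0])
# collar location from level pose
C=cloud(load("top2")); q1=-.182; c,s=np.cos(q1),np.sin(q1)
u=C[:,:,0]*c+C[:,:,1]*s; v=-C[:,:,0]*s+C[:,:,1]*c; z=C[:,:,2]
for x in np.arange(.4,.66,.02):
    k=(abs(u-x)<.006)&(z>.6)&(abs(v-.074)<.1); print(round(.617-x,3),v[k].min()-.0742,v[k].max()-.0742,np.median(z[k&(abs(v-.0742)<.01)]))
E
```

```text
inward [[-0.31234391 -0.94996909]
 [ 0.05354652 -0.99856536]
 [ 0.41214191 -0.91111967]
 [ 0.71458816 -0.6995454 ]
 [ 0.91968077 -0.39266688]]
2 0 [ 0.5719 -0.0375] 0.0267 0.0197 [0.357 0.027 0.359] 0.225
2 0.006 [ 0.5722 -0.0435] 0.0288 0.0218 [0.357 0.027 0.359] 0.226
2 0.012 [ 0.5725 -0.0495] 0.0299 0.0229 [0.343 0.005 0.361] 0.235
2 0.016 [ 0.5728 -0.0535] 0.0307 0.0237 [0.343 0.005 0.361] 0.236
3 0 [ 0.5253 -0.0489] 0.0043 -0.0027 [0.343 0.005 0.361] 0.198
3 0.006 [ 0.5278 -0.0544] 0.0071 0.0001 [0.343 0.005 0.361] 0.201
3 0.012 [ 0.5302 -0.0598] 0.01 0.003 [0.343 0.005 0.361] 0.204
3 0.016 [ 0.5319 -0.0635] 0.0121 0.0051 [0.343 0.005 0.361] 0.206
4 0 [ 0.486  -0.0764] -0.0063 -0.0133 [ 0.331 -0.011  0.358] 0.179
4 0.006 [ 0.4903 -0.0806] -0.0025 -0.0095 [ 0.331 -0.011  0.358] 0.183
4 0.012 [ 0.4946 -0.0848] 0.0013 -0.0057 [ 0.331 -0.011  0.358] 0.187
4 0.016 [ 0.4974 -0.0876] 0.0038 -0.0032 [ 0.331 -0.011  0.358] 0.19
5 0 [ 0.4593 -0.1163] 0.0045 -0.0025 [ 0.323 -0.017  0.356] 0.175
5 0.006 [ 0.4648 -0.1187] 0.0074 0.0004 [ 0.323 -0.017  0.356] 0.18
5 0.012 [ 0.4703 -0.121 ] 0.
[... 349 characters left out ...]
14 0.04622367823111585 0.7222675006956858
0.157 -0.054233209899132745 0.05589780833716872 0.7217293655080017
0.137 -0.05504885120190357 0.05761759808834495 0.7223512919127187
0.117 -0.05493761216841021 0.05782553365289288 0.7228904030193053
0.097 -0.054842747091943714 0.058149406877952406 0.6576351344811608
0.077 -0.05475536974755234 0.057391513132496894 nan
0.057 -0.054746183056036485 0.057093217493045814 nan
0.037 -0.05647159454326561 0.057655368361929346 0.6737844910288424
0.017 -0.06452115886079121 0.06702563179496558 0.7454548231784812
-0.003 -0.06463496587357093 0.0664919851589366 0.7488614226985701
-0.023 -0.06230193900746342 -0.019803918738817226 nan
  return _methods._mean(a, axis=axis, dtype=dtype,
  ret = ret.dtype.type(ret / rcount)
```

Emit:
{"method": "send_rows", "body": {"rows": [[0,[-0.4,-0.6,1.0],0],[0,[0,0,1.0],0],[0,[0,0,0.8],0],[0,[0,0,0.5],0],[0,[0,0,0.3],0],[0,[0,0,0.3],0],[0,[0,0,0.2],0],[0,[0,0,0],0],[0,[0,0,0],0]]}}

```text
t: 5.28
tool_pos: [0.62, -0.0444, 0.0247]
tool_rot: [0.542, 3.094, -0.0]
contact_force: [-0.4, 0.1, -0.1]
opening: 0.0001
grip_force: 0.0
```

```bash
cat > st.py <<'E'
from station import ctrl
from arm import *
np.set_printoptions(precision=4,suppress=True)
d=ctrl.get_image("side"); o=[]
for i in range(6):
    ctrl.get_image("top"); o.append(ctrl.get_obs())
q=np.mean([x["q"] for x in o],0); P=np.array([x["tool_pos"] for x in o])
u,z=f(q[1:3]); c,s=np.cos(q[0]),np.sin(q[0])
print(o[-1]["t"],"tcp",P.mean(0),P.std(0),"fk",u*c-.0742*s,u*s+.0742*c,z)
F=np.array([x["contact_force"] for x in o]); print("F",F.mean(0),F.std(0),o[-1]["tool_rot"])
E
python3 st.py
```

```text
5.625 tcp [ 0.6199 -0.0443  0.0246] [0.     0.     0.0001] fk 0.61910546518204 -0.04417905467626122 0.024276905908541035
F [-0.1749 -0.0921 -0.1375] [0.179  0.3489 0.3599] [ 0.5419  3.0944 -0.    ]
```

No contact force yet at z = 0.0246, so I'll look from near.

```bash
python3 - <<'E'
from station import ctrl
from h import *
d=ctrl.get_image("side"); np.savez("side4.npz",**d)
cv2.imwrite("pics/s4.png",cv2.resize(d["frame"][150:260,240:390,::-1],None,fx=5,fy=5,interpolation=cv2.INTER_CUBIC))
E
```

```text
(no output)
```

View pics/s4.png

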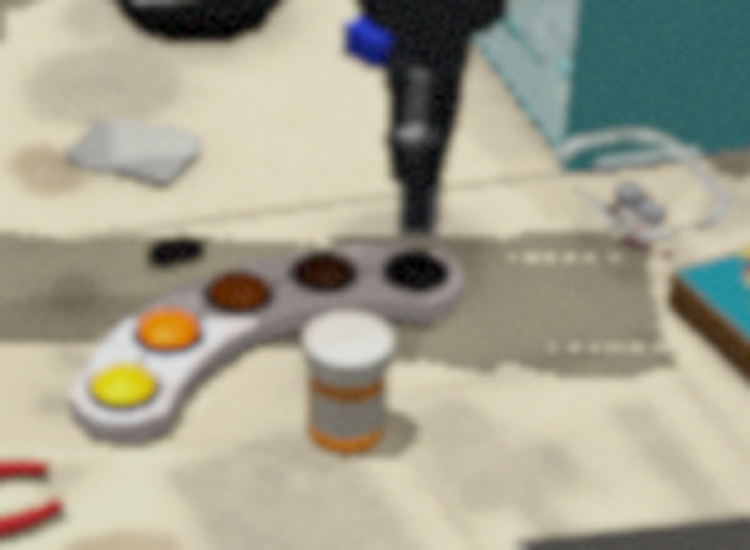

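The fingertips end at (417,232) in the crop, above and behind the black dome at (415,270). I'll compare TCP and tip through the cameras.

```bash
python3 - <<'E'
from h import *
np.set_printoptions(precision=4,suppress=True)
d=load("side4"); T=d["cam_to_world"]
def proj(P):
    c=(np.array(P)-T[:3,3])@T[:3,:3]; x=c[:2]/c[2]; k=1+d["k1"]*(x@x); return x*k*[d["fx"],d["fy"]]+[d["cx"],d["cy"]],c[2]
print("tcp proj",proj([.6199,-.0443,.0246]),"crown",proj([.6195,-.0438,.028]),"y proj",proj([.4593,-.1163,.028]))
C=cloud(d)
for v in range(186,212): print(v,C[v,321],C[v,324],d["frame"][v,324])
C0=cloud(load("side"))
for q in [(264,227),(273,217),(288,209),(305,204),(323,204)]: print(q,C0[q[1],q[0]])
E
```

```text
tcp proj (array([323.013, 202.198]), np.float64(1.0222528619717235)) crown (array([322.8853, 201.0294]), np.float64(1.0205660939999692)) y proj (array([264.0738, 224.0609]), np.float64(0.9469884437796618))
186 [ 0.605  -0.073   0.0945] [ 0.6114 -0.077   0.0964] [26 26 28]
187 [ 0.6092 -0.0565  0.0805] [ 0.6165 -0.0581  0.0808] [17 16 20]
188 [ 0.6094 -0.0563  0.0774] [ 0.6169 -0.0572  0.0772] [26 25 30]
189 [ 0.6103 -0.0534  0.0724] [ 0.6168 -0.0582  0.0749] [24 23 26]
190 [ 0.6096 -0.0569  0.0718] [ 0.617  -0.0578  0.0717] [27 27 31]
191 [ 0.6103 -0.0546  0.0672] [ 0.6169 -0.0587  0.0693] [21 25 25]
192 [ 0.6107 -0.0537  0.0636] [ 0.6176 -0.0569  0.065 ] [23 24 28]
193 [ 0.6106 -0.0546  0.0611] [ 0.6181 -0.0556  0.0611] [22 23 29]
194 [ 0.6111 -0.053   0.057 ] [ 0.6167 -0.0614  0.062 ] [25 25 28]
195 [ 0.6106 -0.0558  0.0559] [ 0.6177 -0.0581  0.0567] [42 43 44]
196 [ 0.6119 -0.0511  0.0495] [ 0.6182 -0.0571  0.0529] [67 67 63]
197 [0.628  0.0121 0.0017] [ 0.6201 -0.0502  0.045 ] [99 95 86]
198 [ 0.6279  0.0113 -0.0011] [ 0.636   0.0095 -0.0007] [109 104  93]
199 [ 0.6199 -0.0212  0
[... 335 characters left out ...]
 [ 0.6205 -0.0533  0.0252] [10  9 15]
205 [ 0.6121 -0.0557  0.0246] [ 0.6198 -0.0565  0.0243] [25 25 23]
206 [ 0.6115 -0.0586  0.0236] [ 0.6196 -0.058   0.0223] [18 22 19]
207 [ 0.6121 -0.0568  0.019 ] [ 0.6195 -0.059   0.0198] [36 36 33]
208 [ 0.6109 -0.062   0.0197] [ 0.6191 -0.061   0.0181] [95 90 86]
209 [ 0.6114 -0.0608  0.0156] [ 0.6182 -0.0651  0.018 ] [134 127 124]
210 [ 0.61   -0.0667  0.0169] [ 0.6172 -0.0694  0.0181] [141 133 131]
211 [ 0.6104 -0.0658  0.013 ] [ 0.6169 -0.0712  0.0163] [131 123 120]
(264, 227) [ 0.4582 -0.1239  0.0251]
(273, 217) [ 0.4844 -0.0852  0.0229]
(288, 209) [ 0.5256 -0.0608  0.0251]
(305, 204) [ 0.5718 -0.0474  0.0262]
(323, 204) [ 0.6184 -0.051   0.0237]
```

Depth shows a real gap of about 20 mm between the fingertip end and the dome, so the reported TCP sits below the actual fingertips. I'll descend by force feedback in small steps.

Emit:
{"method": "send_rows", "body": {"rows": [[0,[0,0,0.4],0],[0,[0,0,0.4],0],[0,[0,0,0.4],0],[0,[0,0,0.2],0],[0,[0,0,0],0],[0,[0,0,0],0]]}}

```text
t: 6.42
tool_pos: [0.62, -0.0444, 0.0107]
tool_rot: [0.542, 3.094, -0.0]
contact_force: [-0.0, -0.8, -0.2]
opening: 0.0
grip_force: 0.0
```

```bash
python3 st.py; python3 - <<'E'
from station import ctrl
from h import *
d=ctrl.get_image("side"); C=cloud(d)
for v in range(194,210): print(v,C[v,321].round(4),C[v,324].round(4))
E
```

```text
6.775 tcp [ 0.62   -0.0443  0.0107] [0.     0.     0.0001] fk 0.6191018811167126 -0.044184891299850204 0.010297159564734037
F [ 0.1867  0.2381 -0.0965] [0.5183 0.215  0.4042] [ 0.542   3.0943 -0.    ]
194 [ 0.6108 -0.0544  0.058 ] [ 0.6174 -0.0589  0.0603]
195 [ 0.6108 -0.0547  0.0551] [ 0.618  -0.0571  0.056 ]
196 [ 0.6108 -0.0554  0.0525] [ 0.6184 -0.0561  0.0522]
197 [ 0.6109 -0.0556  0.0496] [ 0.618  -0.0582  0.0506]
198 [ 0.6108 -0.0564  0.0471] [ 0.619  -0.0552  0.0454]
199 [ 0.6107 -0.0575  0.0447] [ 0.6181 -0.0593  0.0452]
200 [ 0.6117 -0.0542  0.0393] [ 0.6186 -0.0578  0.041 ]
201 [ 0.6129 -0.05    0.0331] [ 0.6204 -0.0515  0.0333]
202 [ 0.6136 -0.048   0.0285] [ 0.6217 -0.0474  0.0272]
203 [ 0.6129 -0.0511  0.0276] [ 0.6209 -0.0511  0.0268]
204 [ 0.6126 -0.0529  0.0257] [ 0.6209 -0.0516  0.0239]
205 [ 0.6124 -0.0544  0.0236] [ 0.6203 -0.0546  0.0229]
206 [ 0.6116 -0.0583  0.0233] [ 0.6192 -0.0595  0.0234]
207 [ 0.612  -0.0571  0.0193] [ 0.6191 -0.0603  0.0208]
208 [ 0.6112 -0.0608  0.0188] [ 0.6189 -0.0617  0.0186]
209 [ 0.6113 -0.0611  0.0158] [ 0.6182 -0.0651  0.018 ]
```

Emit:
{"method": "send_rows", "body": {"rows": [[0,[0,0,0.2],0],[0,[0,0,0.2],0],[0,[0,0,0.2],0],[0,[0,0,0],0]]}}

```text
t: 7.32
tool_pos: [0.6199, -0.0443, 0.0046]
tool_rot: [0.542, 3.094, 0.0]
contact_force: [-0.4, 0.3, 2.7]
opening: 0.0
grip_force: 0.9
```

```bash
python3 st.py
```

```text
7.675 tcp [ 0.6199 -0.0443  0.0047] [0. 0. 0.] fk 0.6190892535790704 -0.044175464498724754 0.004283152680858104
F [-0.4676  0.2898  1.9654] [0.4929 0.6851 0.4477] [0.542  3.0943 0.    ]
```

Black is pressed with about 2 N (roughly 2.3 mm), so crown contact is at reported z ≈ 0.007. Rechecking lamp clearance at this working height.

```bash
python3 - <<'E'
from station import ctrl
from arm import *
np.set_printoptions(precision=4,suppress=True)
d=ctrl.get_image("top"); np.savez("top5.npz",**d); C5=cloud(d); o=ctrl.get_obs(); q=o["q"]
c,s=np.cos(q[0]),np.sin(q[0]); u=C5[:,:,0]*c+C5[:,:,1]*s; v=-C5[:,:,0]*s+C5[:,:,1]*c; z=C5[:,:,2]
a=o["tool_pos"][0]*c+o["tool_pos"][1]*s
k=(u>.2)&(u<.44)&(abs(v-.0742)<.008)&(z>.3); pf=np.polyfit(u[k],z[k],1); t=np.arctan(-pf[0])
print("tilt meas",t,"model",q[1]+q[2]-1.3455,"T",np.polyval(pf,a)-.048/np.cos(t)-o["tool_pos"][2])
T=np.polyval(pf,a)-.048/np.cos(t)-o["tool_pos"][2]; d0=q[1]+q[2]-t
th=1.9956; al=np.radians(21.27)*np.arange(-2,3); out=np.c_[np.cos(th+al),np.sin(th+al)]
for i in range(1,5):
  for off in (0,.008,.014,.018):
    P=D[i]-out[i]*off; A=clear(*P,.0045,T=T,d0=d0,rad=.048); print(i+1,off,P.round(4),A[0],A[1],A[3],"hop",clear(*P,.014,T=T,d0=d0,rad=.048)[0])
E
```

```text
tilt meas 0.643810211502013 model 0.6649057525480373 T 0.2652356500904517
2 0 [ 0.5719 -0.0375] 0.0221 [0.357 0.027 0.359] 0.232 hop 0.0256
2 0.008 [ 0.5723 -0.0455] 0.0244 [0.343 0.005 0.361] 0.241 hop 0.0279
2 0.014 [ 0.5726 -0.0515] 0.0255 [0.343 0.005 0.361] 0.243 hop 0.0289
2 0.018 [ 0.5729 -0.0555] 0.0263 [0.343 0.005 0.361] 0.244 hop 0.0298
3 0 [ 0.5253 -0.0489] -0.0004 [0.343 0.005 0.361] 0.206 hop 0.0033
3 0.008 [ 0.5286 -0.0562] 0.0035 [0.343 0.005 0.361] 0.21 hop 0.0071
3 0.014 [ 0.5311 -0.0617] 0.0066 [0.343 0.005 0.361] 0.213 hop 0.0101
3 0.018 [ 0.5327 -0.0653] 0.0087 [0.343 0.005 0.361] 0.215 hop 0.0122
4 0 [ 0.486  -0.0764] -0.0106 [ 0.331 -0.011  0.358] 0.186 hop -0.0069
4 0.008 [ 0.4917 -0.082 ] -0.0054 [ 0.331 -0.011  0.358] 0.192 hop -0.0019
4 0.014 [ 0.496  -0.0862] -0.0016 [ 0.331 -0.011  0.358] 0.196 hop 0.0019
4 0.018 [ 0.4989 -0.089 ] 0.001 [ 0.331 -0.011  0.358] 0.199 hop 0.0044
5 0 [ 0.4593 -0.1163] 0.0016 [ 0.312 -0.022  0.354] 0.188 hop 0.0046
5 0.008 [ 0.4667 -0.1194] 0.0055 [ 0.323 -0.017  0.356] 0.189 hop 0.0083
5 0.014 [ 0.4722 -0.1218] 0.0083 [ 0.323 -0.017  0.356] 0.193 hop 0.0112
5 0.018 [ 0.4759 -0.1234] 0.0102 [ 0.323 -0.017  0.356] 0.196 hop 0.0132
```

Emit:
{"method": "send_rows", "body": {"rows": [[0,[0,0,-0.5],0],[0,[0,0,-0.5],0],[0,[1.5,-0.5,0],0],[0,[1.5,-0.5,0],0],[0,[1.5,-0.55,0],0],[0,[0,0,0.5],0],[0,[0,0,0.3],0],[0,[0,0,0.15],0],[0,[0,0,0.1],0],[0,[0,0,0],0]]}}

```text
t: 8.98
tool_pos: [0.5726, -0.0436, 0.0042]
tool_rot: [0.542, 3.094, 0.0]
contact_force: [-1.8, 0.2, 2.9]
opening: 0.0001
grip_force: 1.1
```

```bash
python3 st.py
```

```text
9.325 tcp [ 0.5725 -0.0436  0.0042] [0. 0. 0.] fk 0.5720544807166422 -0.0435561651948837 0.003748219422625765
F [-0.592   0.1242  2.2446] [0.8544 0.5446 0.2066] [0.5419 3.0938 0.    ]
```

Emit:
{"method": "send_rows", "body": {"rows": [[0,[0,0,-0.5],0],[0,[0,0,-0.5],0],[0,[1.15,-1.0,0],0],[0,[1.15,-1.0,0],0],[0,[1.1,-0.95,0],0],[0,[0,0,0.5],0],[0,[0,0,0.3],0],[0,[0,0,0.15],0],[0,[0,0,0.05],0],[0,[0,0,0],0]]}}

```text
t: 10.58
tool_pos: [0.5304, -0.0598, 0.0041]
tool_rot: [-0.542, -3.094, 0.0]
contact_force: [-2.2, -0.8, 2.0]
opening: 0.0001
grip_force: 1.0
```

```bash
python3 st.py; python3 - <<'E'
from station import ctrl
import cv2,numpy as np
from h import *
d=ctrl.get_image("top"); C=cloud(d); C0=cloud(load("top"))
cv2.imwrite("pics/t6.png",cv2.resize(d["frame"][180:380,140:360,::-1],None,fx=3,fy=3))
print(ctrl.get_obs()["effort"])
E
```

```text
10.925 tcp [ 0.5304 -0.0598  0.0041] [0. 0. 0.] fk 0.5304148616923148 -0.059798624734623204 0.003580085333158234
F [-1.2264 -0.46    1.8946] [0.6594 0.3276 0.4742] [0.5419 3.0942 0.    ]
[ 2.73517035e-01 -3.30435419e+01 -3.07742929e+01  1.57659701e-01
 -2.68828114e-01  9.84516519e-03]
```

View pics/t6.png

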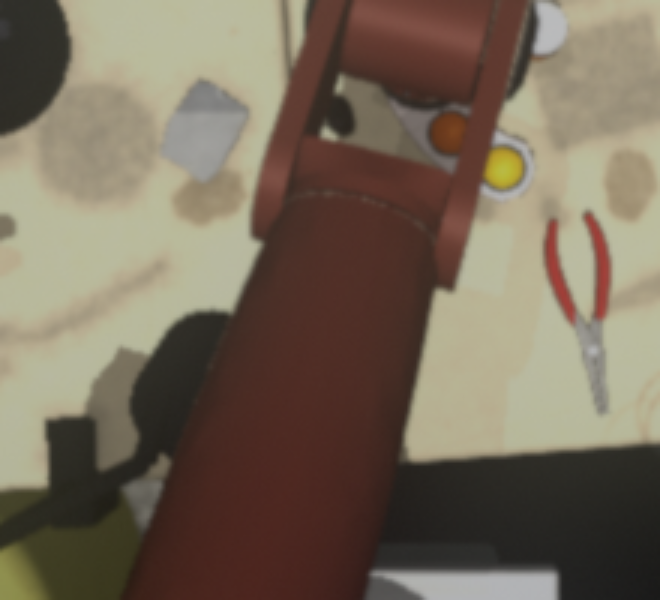

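Brown is pressed at about 1.9 N. The top view shows the forearm beside and over the lamp head (190,380), with orange (452,132) and yellow (503,168) still ahead. I'll hop to just above orange, biased inward, and check joint efforts before pressing.

Emit:
{"method": "send_rows", "body": {"rows": [[0,[0,0,-0.5],0],[0,[0,0,-0.6],0],[0,[0.5,-0.95,0],0],[0,[0.5,-0.95,0],0],[0,[0.5,-0.95,0],0],[0,[0.5,-0.95,0],0],[0,[0,0,0.2],0],[0,[0,0,0],0]]}}

```text
t: 11.98
tool_pos: [0.4984, -0.0888, 0.0128]
tool_rot: [-0.543, -3.094, -0.0]
contact_force: [-0.2, -0.5, -0.2]
opening: -0.0001
grip_force: 0.0
```

```bash
cat >> st.py <<'E'
print("eff",np.mean([x["effort"] for x in o],0))
E
python3 st.py
```

```text
12.325 tcp [ 0.4987 -0.0886  0.013 ] [0. 0. 0.] fk 0.49905683589640837 -0.08872959858779576 0.012498075937876607
F [ 0.1572  0.1402 -0.027 ] [0.1906 0.1088 0.5141] [ 0.5415  3.0945 -0.    ]
eff [ -0.0522 -30.7497 -31.4093  -0.0018   0.0016   0.0001]
```

Emit:
{"method": "send_rows", "body": {"rows": [[0,[0,0,0.3],0],[0,[0,0,0.2],0],[0,[0,0,0.2],0],[0,[0,0,0],0]]}}

```text
t: 12.82
tool_pos: [0.4984, -0.0887, 0.0058]
tool_rot: [-0.542, -3.094, -0.0]
contact_force: [0.3, -0.3, 0.2]
opening: -0.0003
grip_force: 0.1
```

```bash
python3 st.py
```

```text
13.175 tcp [ 0.4985 -0.0888  0.006 ] [0. 0. 0.] fk 0.4988848758963219 -0.08887467716720573 0.005492981852839085
F [-0.1284  0.0816 -0.0183] [0.6731 0.2763 0.6604] [ 0.542   3.0943 -0.0001]
eff [  0.0005 -30.9111 -31.1333  -0.       0.0005  -0.    ]
```

Emit:
{"method": "send_rows", "body": {"rows": [[0,[0,0,0.1],0],[0,[0,0,0.1],0],[0,[0,0,0.05],0],[0,[0,0,0],0],[0,[0,0,0],0]]}}

```text
t: 13.8
tool_pos: [0.4986, -0.0888, 0.0036]
tool_rot: [0.542, 3.094, -0.0]
contact_force: [-0.9, 0.1, 1.0]
opening: -0.0002
grip_force: 0.8
```

```bash
python3 st.py
```

```text
14.15 tcp [ 0.4986 -0.0888  0.0036] [0. 0. 0.] fk 0.49890168449322125 -0.08886204541897359 0.0030331206059979743
F [0.0169 0.0966 1.4876] [0.4323 0.3184 0.5596] [ 0.542   3.0943 -0.    ]
eff [ -0.0135 -30.2335 -30.2626  -0.0149  -0.0164  -0.0001]
```

Orange shows about 1.5 N with no sign of lamp contact. One more millimetre for margin, then check.

Emit:
{"method": "send_rows", "body": {"rows": [[0,[0,0,0.1],0],[0,[0,0,0],0],[0,[0,0,0],0]]}}

```text
t: 14.52
tool_pos: [0.4986, -0.0888, 0.0026]
tool_rot: [0.542, 3.094, -0.0]
contact_force: [-0.0, 0.2, 1.3]
opening: 0.0001
grip_force: 1.1
```

```bash
python3 st.py
```

```text
14.875 tcp [ 0.4986 -0.0888  0.0026] [0. 0. 0.] fk 0.49889618927917195 -0.08885864780626296 0.002009197441509347
F [ 0.121  -0.0109  2.2834] [0.4645 0.4571 0.4731] [ 0.542   3.0943 -0.    ]
eff [ -0.0163 -29.9541 -29.8608  -0.0237   0.0122  -0.001 ]
```

Emit:
{"method": "send_rows", "body": {"rows": [[0,[0,0,-0.6],0],[0,[0,0,-0.6],0],[0,[0.5,-1.0,0],0],[0,[0.45,-1.0,0],0],[0,[0.4,-1.0,0],0],[0,[0.4,-1.0,0],0],[0,[0,0,0.5],0],[0,[0,0,0.4],0],[0,[0,0,0.2],0],[0,[0,0,0],0]]}}

```text
t: 16.12
tool_pos: [0.4686, -0.1204, 0.0035]
tool_rot: [-0.541, -3.094, 0.0]
contact_force: [-1.4, -0.3, 2.8]
opening: -0.0003
grip_force: 1.1
```

```bash
python3 st.py
```

```text
16.475 tcp [ 0.4687 -0.1204  0.0037] [0. 0. 0.] fk 0.46915342967652585 -0.12059481481042847 0.0031538453775596387
F [-0.8979 -0.9981  2.2637] [0.6482 0.2749 0.2303] [ 0.5418  3.0941 -0.    ]
eff [  0.4405 -27.6491 -30.2893   0.2548  -0.1618   0.0079]
```

Emit:
{"method": "send_rows", "body": {"rows": [[0,[0,0,0.05],0],[0,[0,0,0],0],[0,[0,0,0],0]]}}

```text
t: 16.85
tool_pos: [0.4686, -0.1204, 0.0031]
tool_rot: [0.542, 3.094, 0.0]
contact_force: [0.0, 0.1, 2.2]
opening: 0.0001
grip_force: 1.3
```

```bash
python3 st.py; python3 - <<'E'
from station import ctrl
import cv2
d=ctrl.get_image("side")
cv2.imwrite("pics/s9.png",cv2.resize(d["frame"][140:280,180:380,::-1],None,fx=4,fy=4,interpolation=cv2.INTER_CUBIC))
E
```

```text
17.2 tcp [ 0.4686 -0.1204  0.0031] [0. 0. 0.] fk 0.469063518469689 -0.12066448682252733 0.0025361646841071672
F [ 0.0233 -0.3709  2.3099] [0.6847 0.4177 0.268 ] [ 0.542   3.0942 -0.    ]
eff [  0.2113 -27.4267 -29.7638   0.1123  -0.0208   0.0034]
```

View pics/s9.png

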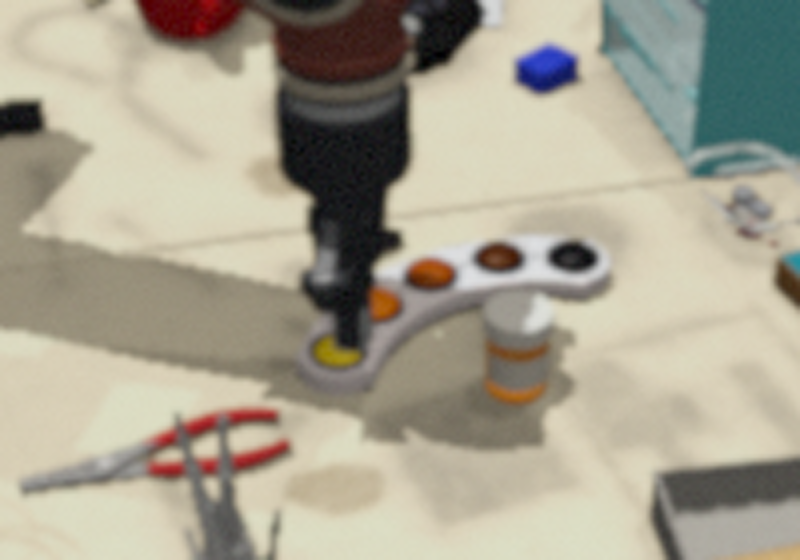

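The fingertips rest on the yellow dome at (345,345). The other four domes are up, and the jar (518,345) and pliers (160,455) are where they were. Handing in.

```bash
python3 -c "
from station import ctrl
print(ctrl.finish_job())"
```

```text
the job is handed in; nothing more can be done
None
```

I pressed all five domes in order, black to yellow, hopping between them rather than sliding. I handed the job in with the shut fingertips resting on the yellow dome at about 2.3 N (about 3 mm down) and the other four up; no verdict came back.

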